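# Unhang the swinging rinse bucket and stack it

## Robot

A 6-joint arm with a two-finger parallel gripper is mounted at the origin on the work surface. World frame = base frame: x ahead of the robot, y to its left, z up, the work surface at z = 0. Lengths are in m, angles in rad, forces in N, time in s.
With the tool pointing down it reaches from about 0.35 to 0.775 m from the base axis. Payload 7.3 kg.
Tool frame: the origin (TCP) lies between the finger pads; the fingertips stand 8 mm ahead of it and the grasp point (between the pads) lies 11 mm behind it; z points along the fingers, y is the line along which they close (so a half turn about z gives the same grasp; the last joint's range is limited). The gripper opens to 92 mm and grips with 3 to 60 N. Pads are 19 mm wide; open, the fingers measure 130 mm over their backs; the gripper's body (75 mm by 190 mm) begins 47 mm behind the grasp point.
Start: joints at [-1.483, 0.342, 1.524, -0, 1.275, -0.146], TCP at [0.122, -0.511, 0.235] pointing down, gripper open.
Joint ranges: [-2.53, 2.53], [-0.77, 2.02], [0.04, 2.7], [-1, 4.14], [0.28, 2.66], [-3.11, 3.11]. Speed limits (rad/s): [2.57, 2.57, 3.14, 3.14, 3.14, 3.14].

## Interface

Orientations are given as a unit quaternion [x, y, z, w].
In Python, from plant import ctrl, optics, hand_in gives the robot as it stands.
- The arm moves only by the shell command python3 -m pendant 'ROWS' [FORCE]. ROWS is JSON, a list of rows, each a list of 3 entries, a list of its own where there are three numbers: the closure, from -1 (fully open) to 1 (shut), so that 0 is half open, then the shift along the tool's x, y, z scaled (see below), then the turn about the tool's z scaled (see below). In form: [[jaw, [dx, dy, dz], turn], ...]. A call has exactly 10 rows; each row shifts and turns the commanded pose from where the row before left it, along the tool's axes as they then stand; what a row does not reach is not made up. The controller multiplies each number of a shift by 0.03 m and each number of a turn by 8 degrees. A row lasts 1/10 s, in which the tool goes at most 50 mm and 8.59 degrees, less where a joint would pass 70% of its speed; a pose out of reach is approached as far as the arm can. A call with a number of a shift or a turn outside -1 to 1 is refused whole. A call with a gripper value outside its range is refused whole. The fingers move at their own pace and stop on an object; FORCE is the grip in N (left out, the last holds). Time passes only in rows, so rows that do not move let the fingers close, or fill a call up. It gives the time, the measured TCP pose, the force, the opening and the grip force at its end, in the units of the state.
- ctrl.get_state(): the state, without advancing time (a new reading comes with each control period).
- optics.grab_frame(name): name is "side" or "top"; returns the picture (400x640x3 uint8, blue, green, red); there is no depth.
- optics.calibration(name): a dict with "fx", "fy", "cx", "cy" (pixels), "rvec" (rotation vector, rad) and "tvec" (3), from world to camera coordinates, as OpenCV has them. Camera axes: x right, y down, z forward; pixel columns grow to the right and rows downward; lengths in m; the calibration is good to about 2 mm. A picture is of the moment at which its call begins. calibration takes no time and is no camera call.
- hand_in(): hands the job in; it is judged then, once.
The state is a dict: "time": time; "q": joint angles; "qd": joint speeds; "tau": joint torques, N m; "ee_pos": TCP position; "tcp_rot": TCP orientation; "contact_force": force on the tool from outside, world axes, zero at the start; "moment": the same for the moment, N m; "width": finger opening in m; "grip_force": force on a finger pad.
Only numpy, scipy, OpenCV 4.12 (cv2) and the standard library are available. Lean on these libraries where they do the work, as an engineer would, in place of code of your own. Each camera call takes 0.05 s, during which the arm holds its last target. There are 200 camera calls.

## Task

Take the steel rinse bucket off its pivot stand: work its two side pins out from under the keeper roof and up through the gap in front of the stop, without forcing it or letting the bucket swing or tip. Then set it gently on top of the stack of trays with the cut corners matching, so that its skirt drops fully home over the raised plate, and let go; leave everything else on the bench where it is.

Things in the scene. Friction and masses are not known exactly. Their poses are not given: they have to be found in the camera images.
- bucket_mid (a point): Centre of the rinse bucket's tray, 25 mm above its underside. Open steel tray, 110 (x) by 90 (y) by 50 mm high, 0.3 to 0.55 kg, z up, both corners on its +x side cut off at 45 degrees (14 mm). The 3 mm walls go on below the tray floor as a skirt, open below, 12 mm deep, 104 x 84 mm inside. The bucket hangs on two pins and swings freely about its y.
- bucket_grip (a point): Centre of the bucket's black grip bar, 67 mm above bucket_mid, same axes. The bar lies along y over the middle: 12 mm thick (x), 14 mm high (z), 72 mm free between the legs of the rigid bail (16 mm wide in x) that joins it to the tray.
- pin (a point): Outer end of the bucket's +y pin; same axes as the bucket. Two brass pivot pins, 8 mm in diameter, stick out of its +y and -y walls, their axis 19 mm above bucket_mid and 48 mm below bucket_grip, ends 61 mm either side of the middle.
- stand: Fixed pivot stand; origin on the bench under the middle of the two seats, z up, y along the pins (as the bucket's at the start). Two level aluminium rails run along x from -66 to +98 mm, 10 mm wide, at y = +57 and -57 mm, tops 80 mm above the bench.
- seat (a point): Floor of the seat in the stand's +y rail (the -y rail has its like), axes of the stand: a notch 12 mm long (x), 4 mm deep in the rail top, in which a pin lies at the start. The dark keeper's roof, 15 mm above the rail tops and 6 mm thick, covers it, so a pin cannot go straight up: raise it 4 to 11 mm, then move it towards the stand's +x.
- rail_end (a point): +x end of the stand's +y rail, at its top. A dark keeper is clamped on both rails; going +x its roof ends in a gap 16 mm long, closed by an upright stop: a pin goes up through the gap, before the stop. Where the keeper is clamped is not measured: the stop's face is 24 to 64 mm to +x of the seat's middle, alike on both rails. Roof and stop tops 101 mm above the bench; keeper rigid.
- stack_top (a point): Centre of the shoulder of the stack of two closed steel trays (110 x 90 mm, +x corners cut like the bucket's, 60 mm high to here, 2.2 kg, loose on the bench); z up. On it a plate 100 x 80 x 10 mm high, top edges bevelled, +x corners cut: the skirt fits over it one way round, 2 mm spare each side, and rests on the shoulder, bucket_mid 25 mm above here, axes alike.
- amber: Bystander: amber bottle, 52 mm across, 90 mm high; origin at the middle of its underside.
- jar: Bystander: glass jar, 60 mm across, 60 mm high; origin at its underside.
- bench_block: Bystander: steel bench block 80 x 80 x 20 mm; origin at its underside.
- hammer: Bystander: hammer 220 mm long lying flat.
- brush: Bystander: brush 160 mm long lying flat.
- mandrel: Bystander: ring mandrel 260 mm long lying flat.
- cup: Bystander: white cup 72 mm across, 85 mm high; origin at its underside.
Not all that is in view belongs to the job. Leave any red look-alike of the part that bears bucket_mid alone.

How it is judged:
On the way:
1. the bucket is lifted clear above the stand, level (height (world z) of bucket_mid above 0.09 m and angle between bucket_mid's own z axis and vertical below 0.2 rad), for 0.1 s.
At the end, for the whole second after the job is handed in: The bucket sits level on the upright stack, skirt fully down over the plate (within 2.5 mm of resting on the shoulder, 4 mm sideways, 0.08 rad), released (x of bucket_mid in the frame of stack_top between -0.004 and 0.004 m and y of bucket_mid in the frame of stack_top between -0.004 and 0.004 m and z of bucket_mid in the frame of stack_top between 0.022 and 0.0275 m and angle between the x axis of bucket_mid and the x axis of stack_top, either way round below 0.08 rad and angle between each of bucket_mid, stack_top's own z axis and vertical below 0.05 rad); the robot touches nothing.
It fails at once if the bucket swings or tips by more than 0.22 rad (angle between bucket_mid's own z axis and vertical above 0.22 rad).
It fails at once if the bucket is forced against the keeper or rails (over 35 N), or dropped on the stack (over 60 N) (contact force between bucket and keeper above 35 N or contact force between bucket and stand above 35 N or contact force between bucket and stack above 60 N).
It fails at once if the stack is pushed more than 30 mm (distance of stack_top from where it was at the start of the episode above 0.03 m).
It fails at once if a bystander is moved more than 30 mm (distance of any of amber, jar, bench_block, hammer, brush, mandrel, cup from where it was at the start of the episode above 0.03 m).
It also fails if it takes over 51 s, if anything falls off the work surface, if the arm or the gripper's body presses on something with over 40 N, if the wrist force passes 120 N, or if a joint passes its speed limit or range.

## Working session

There is one attempt and no reset: what is moved stays moved. The work goes in short steps, Python scripts to look and compute and a shell command to move; the robot and the scene stay as the last step left them, time stands still between calls to the robot, and variables do not carry over. Pictures are saved under pics/ and viewed, at most 10 in all, crops included, and the job is handed in when it is done.

```bash
ls; mkdir -p pics
python3 - <<'E'
from plant import ctrl, optics
import cv2
for n in("side","top"):
    cv2.imwrite(f"pics/{n}0.png",optics.grab_frame(n)); c=optics.calibration(n); print(n,c)
s=ctrl.get_state(); print(s["time"],s["ee_pos"],s["tcp_rot"],s["width"],s["contact_force"])
E
```

```text
pics
side {'fx': 477.03872978781084, 'fy': 477.03872978781084, 'cx': 320.83211720402954, 'cy': 202.2504384464337, 'rvec': array([ 0.66693097, -2.45633928,  1.35906832]), 'tvec': array([0.46710131, 0.21159223, 1.30378065])}
top {'fx': 494.38750004791893, 'fy': 494.38750004791893, 'cx': 315.76575885881624, 'cy': 194.56988537397612, 'rvec': array([ 2.13563365, -2.16895129,  0.15420397]), 'tvec': array([0.01827459, 0.52059626, 1.46033487])}
0.1 [ 0.12161819 -0.5103628   0.23411948] [ 9.93174224e-01  1.16638331e-01  2.27408241e-05 -6.77726759e-04] 0.09175672673860348 [-0.20989886 -0.16623047 -0.07412282]
```

View pics/side0.png

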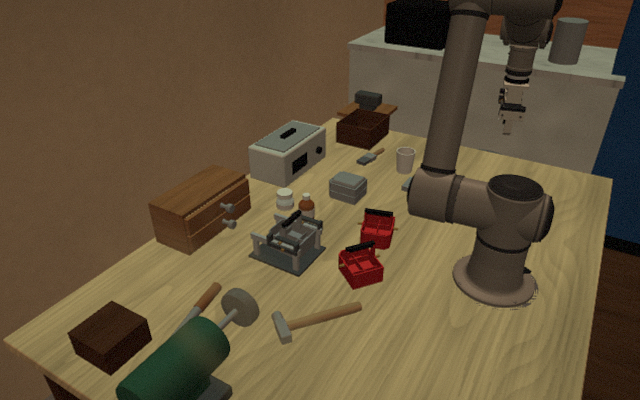

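View pics/top0.png

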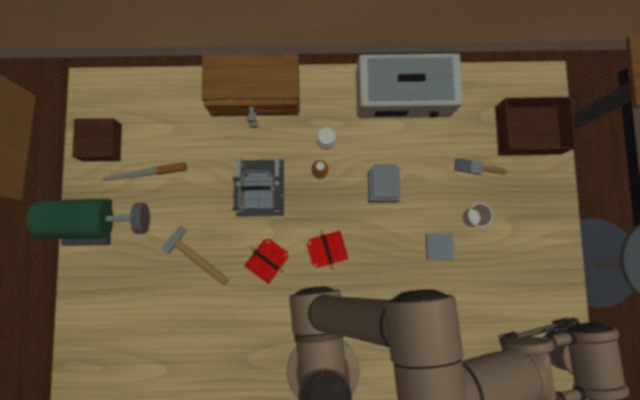

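The views show the steel bucket in the pivot stand (top 259,187; side 290,238) and the tray stack (top 385,183; side 348,186). The flat square at top 440,246 is the bench block.

Possible mistakes for the bucket: the red trays at top (267,261) and (327,249), side (361,265) and (377,229). I choose the grey one on the stand and will check it in an enlarged crop.

Run:
```python
import cv2,numpy as np
s=cv2.imread("pics/side0.png");t=cv2.imread("pics/top0.png")
def crop(i,x,y,w,h,f,step):
    c=cv2.resize(i[y:y+h,x:x+w],None,fx=f,fy=f,interpolation=cv2.INTER_CUBIC)
    c=cv2.convertScaleAbs(c,alpha=1.6,beta=10)
    for k in range(0,w,step):
        cv2.line(c,(k*f,0),(k*f,6),(0,255,255),1);cv2.putText(c,str(x+k),(k*f,16),0,.35,(0,255,255))
    for k in range(0,h,step):
        cv2.line(c,(0,k*f),(6,k*f),(0,255,255),1);cv2.putText(c,str(y+k),(8,k*f+4),0,.35,(0,255,255))
    return c
cv2.imwrite("pics/c1.png",np.hstack([crop(t,228,150,66,74,6,10),crop(t,358,150,60,74,6,10)]))
cv2.imwrite("pics/c2.png",np.hstack([crop(s,244,200,90,75,6,10),crop(s,325,165,42,75,6,10)]))
```

```text
(no output)
```

View pics/c1.png

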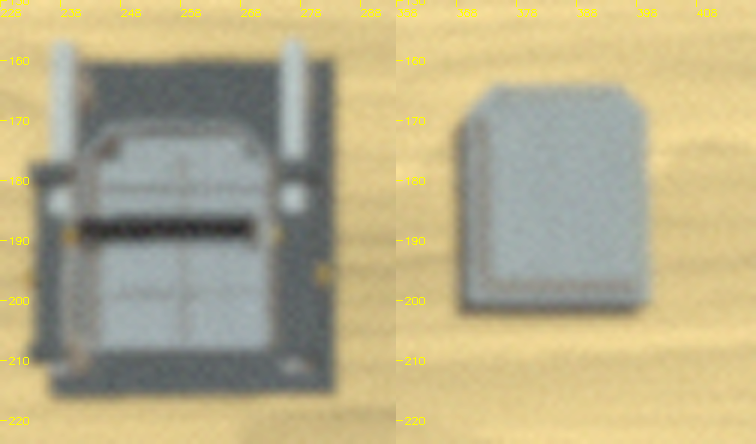

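View pics/c2.png

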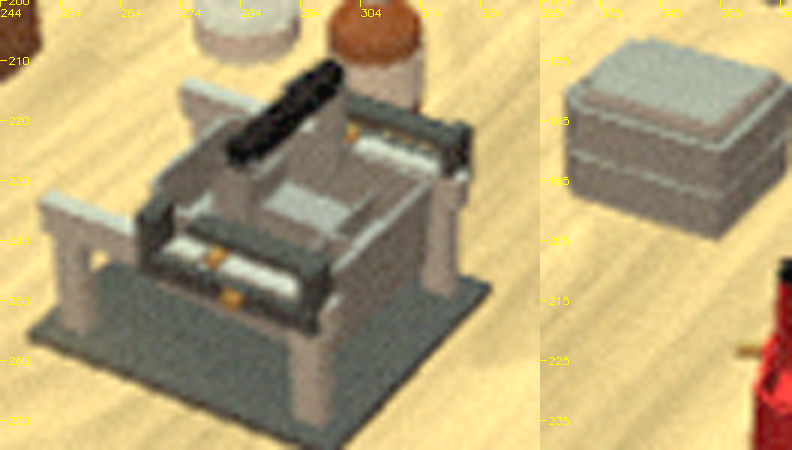

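The close crop confirms it: a grey tray with a black bar, cut corners facing up in the top image (world +x), and brass pins under the dark keeper roof. The stop is at top v≈181 with the gap just below it. The stack's cut corners also face up, and neither part is turned much. Next I fit poses to clicked points.

```bash
cat > h.py <<'E'
import numpy as np,cv2
from plant import ctrl,optics
C={n:optics.calibration(n) for n in("side","top")}
def proj(n,P):
    c=C[n];K=np.array([[c["fx"],0,c["cx"]],[0,c["fy"],c["cy"]],[0,0,1]])
    return cv2.projectPoints(np.atleast_2d(np.asarray(P,float)),c["rvec"],c["tvec"],K,None)[0][:,0]
def place(p,L):
    x,y,a,z=p;c,s=np.cos(a),np.sin(a);L=np.atleast_2d(np.asarray(L,float))
    return L@np.array([[c,s,0],[-s,c,0],[0,0,1]])+[x,y,z]
def cam(n):
    R=cv2.Rodrigues(C[n]["rvec"])[0];return -R.T@C[n]["tvec"]
def tri(a,b):
    A=[];
    for n,p in(("side",a),("top",b)):
        c=C[n];R=cv2.Rodrigues(c["rvec"])[0];M=np.c_[R,c["tvec"]]
        u=(p[0]-c["cx"])/c["fx"];v=(p[1]-c["cy"])/c["fy"];A+=[u*M[2]-M[0],v*M[2]-M[1]]
    A=np.array(A);return np.linalg.lstsq(A[:,:3],-A[:,3],rcond=None)[0]
E
python3 - <<'E'
from h import *
from scipy.optimize import least_squares
print("cams",cam("side").round(3),cam("top").round(3))
print("grip tri",tri((291.7,218.7),(255.9,188.3)))
g=lambda z,v:z
# initial
st0=[.6,-.19,0,0]
for z in [0.06]:
    P=place(st0,[[.055,.045,.06],[.055,-.045,.06],[-.055,.045,.06],[-.055,-.045,.06]])
    print(proj("top",P).round(1).tolist(),proj("side",P).round(1).tolist())
def fit(p0,top,side):
    f=lambda p:np.r_[(proj("top",place(p,[a for a,_ in top]))-[b for _,b in top]).ravel(),(proj("side",place(p,[a for a,_ in side]))-[b for _,b in side]).ravel()]
    r=least_squares(f,p0,loss="soft_l1");print(r.x.round(4),np.abs(r.fun).reshape(-1,2).round(1).tolist());return r.x
S=.06
fit(st0,[([.055,.031,S],(374.8,164.3)),([.055,-.031,S],(395.3,164.3)),([.041,.045,S],(369.2,170.3)),([.041,-.045,S],(399.7,168.8)),([-.055,-.045,S],(400,200)),([-.055,.045,S],(369.5,200))],
 [([-.055,.045,S],(354.7,190)),([.041,.045,S],(329.5,180.8)),([-.055,-.045,S],(366.5,180)),([-.055,.045,0],(354.7,204.7))])
fit([.6,.18,0,0],[([.098,.057,.08],(238.8,157)),([.098,-.057,.08],(276.8,157)),([0,.05,.128],(241.3,188.7)),([0,-.05,.128],(270.5,188.))],
 [([0,0,.13],(291.7,218.7)),([.098,.062,.08],(251,233.5))])
E
```

```text
cams [-0.101  1.092  0.872] [0.315 0.02  1.518]
grip tri [0.5291829  0.1809925  0.12611653]
[[366.5, 148.7], [396.3, 148.2], [367.6, 184.7], [397.7, 184.2]] [[313.8, 178.9], [326.7, 168.4], [341.7, 187.0], [353.8, 175.8]]
[ 5.518e-01 -1.964e-01 -2.800e-02  2.000e-04] [[0.5, 0.4], [0.4, 0.1], [0.5, 1.8], [0.1, 0.0], [0.0, 0.6], [0.2, 0.2], [0.1, 0.2], [0.7, 1.5], [0.6, 1.3], [0.6, 0.3]]
[ 0.5304  0.1814 -0.0059 -0.0032] [[0.1, 0.9], [0.3, 0.5], [3.1, 0.7], [2.8, 0.3], [0.3, 0.2], [0.1, 0.2]]
```

```bash
cat >> h.py <<'E'
def box(x0,x1,y0,y1,z0,z1):
    c=lambda z:[[x0,y0,z],[x1,y0,z],[x1,y1,z],[x0,y1,z],[x0,y0,z]]
    return [c(z0),c(z1)]
def tray(z,hx=.055,hy=.045,k=.014):
    return [[-hx,-hy,z],[hx-k,-hy,z],[hx,-hy+k,z],[hx,hy-k,z],[hx-k,hy,z],[-hx,hy,z],[-hx,-hy,z]]
def draw(img,n,o,f,items):
    c=cv2.resize(img[o[1]:o[1]+o[3],o[0]:o[0]+o[2]],None,fx=f,fy=f,interpolation=cv2.INTER_CUBIC)
    c=cv2.convertScaleAbs(c,alpha=1.6,beta=10)
    for p,lines,col in items:
        for L in lines:
            q=(proj(n,place(p,L))-o[:2]+.5)*f
            cv2.polylines(c,[q.round().astype(int)],False,col,1,cv2.LINE_AA)
    return c
def keeper(d):
    r=[]
    for s in(1,-1):
        y0,y1=s*.052,s*.062
        r+=box(-.02,d-.016,y0,y1,.101,.101)[:1]+box(d,d+.006,y0,y1,.08,.101)
    return r
rails=[box(-.066,.098,s*.052,s*.062,.08,.08)[0] for s in(1,-1)]
bucket=[tray(.036),tray(.086)]
bar=box(-.006,.006,-.041,.041,.121,.135)
stack=[tray(0),tray(.06),tray(.07,.05,.04)]
E
python3 - <<'E'
from h import *
s=cv2.imread("pics/side0.png");t=cv2.imread("pics/top0.png")
A=[.530,.1813,-.004,-.001];B=[.552,-.1964,-.028,0]
it=[(A,rails,(0,255,0)),(A,bucket,(255,0,0)),(A,bar,(0,0,255)),(A,keeper(.030),(0,255,255)),(B,stack,(0,0,255))]
a=np.hstack([draw(t,"top",(228,150,66,72),6,it),draw(t,"top",(358,150,60,72),6,it)])
b=np.hstack([draw(s,"side",(246,205,85,72),6,it),draw(s,"side",(325,165,45,72),6,it)])
w=max(a.shape[1],b.shape[1])
o=np.vstack([np.pad(i,((0,0),(0,w-i.shape[1]),(0,0))) for i in(a,b)])
o=cv2.resize(o,None,fx=min(1,600/o.shape[0]),fy=min(1,600/o.shape[0]),interpolation=cv2.INTER_AREA)
print(o.shape);cv2.imwrite("pics/ov.png",o)
E
```

```text
(600, 542, 3)
```

View pics/ov.png

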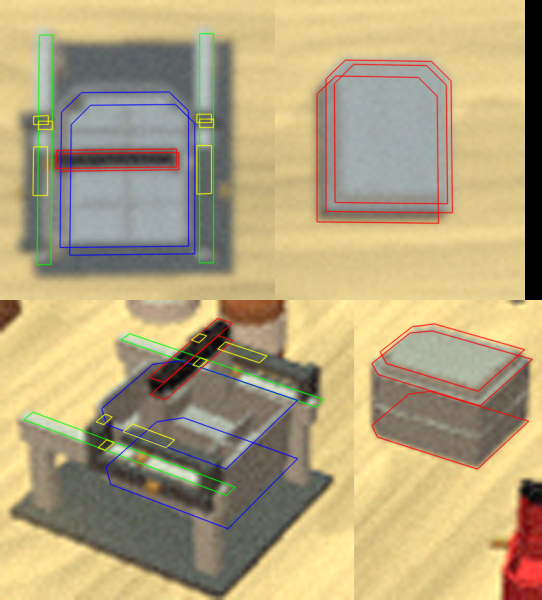

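Overlay check:
- Heights agree with the text, so I'm using the pose fits.
- The keeper drawing with the stop at about +29 mm matches; the bare gap sits at top v≈181–185. So the gap centre is about +21 mm.
- Stand pose is about (0.530, 0.181) at yaw 0°. Stack pose is about (0.552, −0.196) at yaw −1.6°.

I turn the tool to yaw 90° first, so the fingers close along x.

```bash
cat >> h.py <<'E'
def need(tx,ty,tz,yaw):
    """shift (in 30 mm units, tool axes) and turn (8 deg units) still to go"""
    from scipy.spatial.transform import Rotation as Rn
    s=ctrl.get_state();R=Rn.from_quat(s["tcp_rot"]).as_matrix()
    y=np.degrees(np.arctan2(R[1,0],R[0,0]))
    print("t",round(s["time"],2),"pos",np.round(s["ee_pos"],4),"yaw",round(y,2),"tilt",np.round(R[:2,2],4),"w",round(s["width"],4),"grip",round(s["grip_force"],1),"F",np.round(s["contact_force"],1),"M",np.round(s["moment"],2))
    print("units",np.round(R.T@(np.array([tx,ty,tz])-s["ee_pos"])/.03,2),"turn",round(-(yaw-y)/8,2))
E
python3 -m pendant '[[-1,[0,0,0],-0.95],[-1,[0,0,0],-0.95],[-1,[0,0,0],-0.95],[-1,[0,0,0],-0.95],[-1,[0,0,0],-0.95],[-1,[0,0,0],-0.95],[-1,[0,0,0],-0.95],[-1,[0,0,0],-0.95],[-1,[0,0,0],-0.95],[-1,[0,0,0],-0.95]]' 10
python3 -c "
from h import *
need(.45,-.35,.235,90);need(.53,.181,.235,90)"
```

```text
time: 1.1
ee_pos: [0.1216, -0.5105, 0.2343]
tcp_rot: [0.709, 0.705, 0.0, -0.0]
contact_force: [-0.2, -1.0, 0.0]
width: 0.092
grip_force: 0.0
t 1.1 pos [ 0.1216 -0.5105  0.2343] yaw 89.71 tilt [-0.0001  0.0009] w 0.092 grip 0.0 F [-0.2 -1.   0. ] M [-0.02 -0.06 -0.01]
units [ 5.4  10.92 -0.02] turn -0.04
t 1.1 pos [ 0.1216 -0.5105  0.2343] yaw 89.71 tilt [-0.0001  0.0009] w 0.092 grip 0.0 F [-0.2 -1.   0. ] M [-0.02 -0.06 -0.01]
units [23.12 13.5  -0.  ] turn -0.04
```

```bash
python3 -m pendant '[[-1,[0.6,1,0],0],[-1,[0.6,1,0],0],[-1,[0.6,1,0],0],[-1,[0.6,1,0],0],[-1,[0.6,1,0],0],[-1,[0.6,1,0],0],[-1,[0.6,1,0],0],[-1,[0.6,1,0],0],[-1,[0.6,1,0],0],[-1,[0.6,1,0],0]]'
python3 -m pendant '[[-1,[1,0.2,0],0],[-1,[1,0.2,0],0],[-1,[1,0.2,0],0],[-1,[1,0.2,0],0],[-1,[1,0.2,0],0],[-1,[1,0.2,0],0],[-1,[1,0.2,0],0],[-1,[1,0.2,0],0],[-1,[1,0.2,0],0],[-1,[1,0.2,0],0]]'
python3 -c "
from h import *
need(.53,.181,.235,90)"
```

```text
time: 2.1
ee_pos: [0.4245, -0.3329, 0.2344]
tcp_rot: [0.711, 0.703, -0.0, -0.0]
contact_force: [0.4, 0.3, -0.5]
width: 0.092
grip_force: 0.0
time: 3.1
ee_pos: [0.4866, -0.0332, 0.2344]
tcp_rot: [0.711, 0.703, -0.0, -0.0]
contact_force: [0.8, 0.7, 0.3]
width: 0.0919
grip_force: 0.0
t 3.1 pos [ 0.4866 -0.0332  0.2344] yaw 89.39 tilt [-0.0006  0.0001] w 0.0919 grip 0.0 F [0.8 0.7 0.3] M [-0.08 -0.09 -0.  ]
units [ 7.16  1.37 -0.02] turn -0.08
```

```bash
python3 -m pendant '[[0,[0.8,0.15,0],-0.08],[0,[0.8,0.15,0],0],[0,[0.8,0.15,0],0],[0,[0.8,0.15,0],0],[0,[0.8,0.15,0],0],[0,[0.8,0.15,0],0],[0,[0.8,0.15,0],0],[0,[0.8,0.15,0],0],[0,[0.75,0.15,0],0],[0,[0,0,0],0]]'
python3 - <<'E'
from h import *
need(.53,.181,.165,90)
t=optics.grab_frame("top");s=optics.grab_frame("side")
cv2.imwrite("pics/t1.png",t);cv2.imwrite("pics/s1.png",s)
E
```

```text
time: 4.1
ee_pos: [0.5272, 0.1821, 0.234]
tcp_rot: [0.706, 0.708, -0.0, -0.0]
contact_force: [0.6, 0.2, -0.2]
width: 0.0463
grip_force: 0.0
t 4.1 pos [0.5272 0.1821 0.234 ] yaw 90.19 tilt [-0.0008  0.0005] w 0.0463 grip 0.0 F [ 0.6  0.2 -0.2] M [-0.01 -0.05  0.04]
units [-0.04  0.09  2.3 ] turn 0.02
```

```bash
python3 -m pendant '[[0,[0,0.08,0.5],0],[0,[0,0,0.5],0],[0,[0,0,0.5],0],[0,[0,0,0.5],0],[0,[0,0,0.5],0],[0,[0,0,0.5],0],[0,[0,0,0.4],0],[0,[0,0,0.3],0],[0,[0,0,0.2],0],[0,[0,0,0],0]]'
python3 - <<'E'
from h import *
need(.53,.181,.117,90)
s=optics.grab_frame("side");t=optics.grab_frame("top")
a=draw(s,"side",(246,185,85,90),5,[]);b=draw(t,"top",(228,140,70,90),5,[])
cv2.imwrite("pics/c3.png",np.hstack([a,b]))
E
```

```text
time: 5.2
ee_pos: [0.5294, 0.1796, 0.117]
tcp_rot: [0.707, 0.707, -0.001, -0.0]
contact_force: [-0.4, -0.6, 0.1]
width: 0.0458
grip_force: 0.0
t 5.2 pos [0.5294 0.1796 0.117 ] yaw 90.02 tilt [-0.0012 -0.0004] w 0.0458 grip 0.0 F [-0.4 -0.6  0.1] M [-0.01 -0.07  0.  ]
units [0.05 0.02 0.  ] turn 0.0
```

View pics/c3.png

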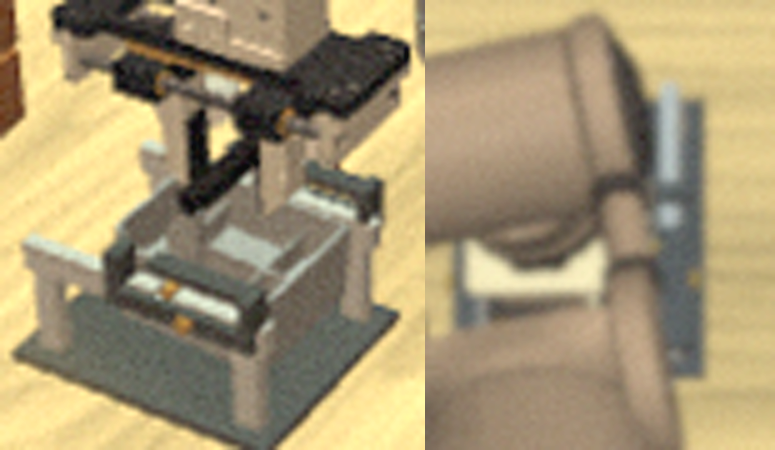

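The side crop shows the fingers straddling the black bar (crop ≈230,175), with no contact yet. I close slowly and then firm up the grip.

```bash
python3 -m pendant '[[0.3,[0,0,0],0],[0.45,[0,0,0],0],[0.55,[0,0,0],0],[0.6,[0,0,0],0],[0.65,[0,0,0],0],[0.7,[0,0,0],0],[0.75,[0,0,0],0],[0.8,[0,0,0],0],[1,[0,0,0],0],[1,[0,0,0],0]]' 5
python3 -c "
from h import *
need(.53,.181,.117,90)"
python3 -m pendant '[[1,[0,0,0],0],[1,[0,0,0],0],[1,[0,0,0],0],[1,[0,0,0],0],[1,[0,0,0],0],[1,[0,0,0],0],[1,[0,0,0],0],[1,[0,0,0],0],[1,[0,0,0],0],[1,[0,0,0],0]]' 50
python3 - <<'E'
from h import *
need(.53,.181,.117,90)
s=optics.grab_frame("side");cv2.imwrite("pics/s2.png",s)
E
```

```text
time: 6.3
ee_pos: [0.5299, 0.1799, 0.1177]
tcp_rot: [0.707, 0.707, 0.0, 0.0]
contact_force: [1.4, -0.4, -1.4]
width: 0.0127
grip_force: 5.0
t 6.3 pos [0.5299 0.1799 0.1177] yaw 90.04 tilt [ 0.0003 -0.0001] w 0.0127 grip 5.0 F [ 1.4 -0.4 -1.4] M [-0.02 -0.3  -0.03]
units [0.04 0.   0.02] turn 0.0
time: 7.3
ee_pos: [0.5297, 0.1799, 0.1177]
tcp_rot: [0.707, 0.707, -0.0, 0.0]
contact_force: [0.2, -0.4, 1.5]
width: 0.0118
grip_force: 50.0
t 7.3 pos [0.5297 0.1799 0.1177] yaw 90.03 tilt [ 0.     -0.0001] w 0.0118 grip 50.0 F [ 0.2 -0.4  1.5] M [-0.05 -0.23 -0.03]
units [0.04 0.01 0.02] turn 0.0
```

```bash
python3 -m pendant '[[1,[0,0,-0.05],0],[1,[0,0,-0.05],0],[1,[0,0,-0.05],0],[1,[0,0,-0.05],0],[1,[0,0,-0.05],0],[1,[0,0,0],0],[1,[0,0,0],0],[1,[0,0,0],0],[1,[0,0,0],0],[1,[0,0,0],0]]'
python3 -c "
from h import *
need(.55,.181,.125,90)"
```

```text
time: 8.35
ee_pos: [0.5297, 0.1799, 0.1251]
tcp_rot: [0.707, 0.707, -0.0, -0.0]
contact_force: [0.7, -0.0, -4.9]
width: 0.0115
grip_force: 50.0
t 8.35 pos [0.5297 0.1799 0.1251] yaw 90.03 tilt [-0.0002 -0.0001] w 0.0115 grip 50.0 F [ 0.7 -0.  -4.9] M [-0.01 -0.07  0.  ]
units [0.04 0.68 0.  ] turn 0.0
```

```bash
python3 -m pendant '[[1,[0,0.06,0],0],[1,[0,0.06,0],0],[1,[0,0.06,0],0],[1,[0,0.06,0],0],[1,[0,0.06,0],0],[1,[0,0.06,0],0],[1,[0,0.06,0],0],[1,[0,0.06,0],0],[1,[0,0.06,0],0],[1,[0,0,0],0]]'
python3 - <<'E'
from h import *
need(.55,.181,.125,90)
s=optics.grab_frame("side");cv2.imwrite("pics/s3.png",s)
A=[.530,.1805,0,0]
cv2.imwrite("pics/c4.png",draw(s,"side",(246,200,85,68),8,[]))
E
```

```text
time: 9.35
ee_pos: [0.5462, 0.1799, 0.1252]
tcp_rot: [0.707, 0.707, 0.0, 0.0]
contact_force: [-0.2, 0.4, -5.4]
width: 0.0116
grip_force: 50.0
t 9.35 pos [0.5462 0.1799 0.1252] yaw 90.03 tilt [ 0.0002 -0.0001] w 0.0116 grip 50.0 F [-0.2  0.4 -5.4] M [-0.03 -0.1  -0.01]
units [0.04 0.13 0.01] turn 0.0
```

View pics/c4.png

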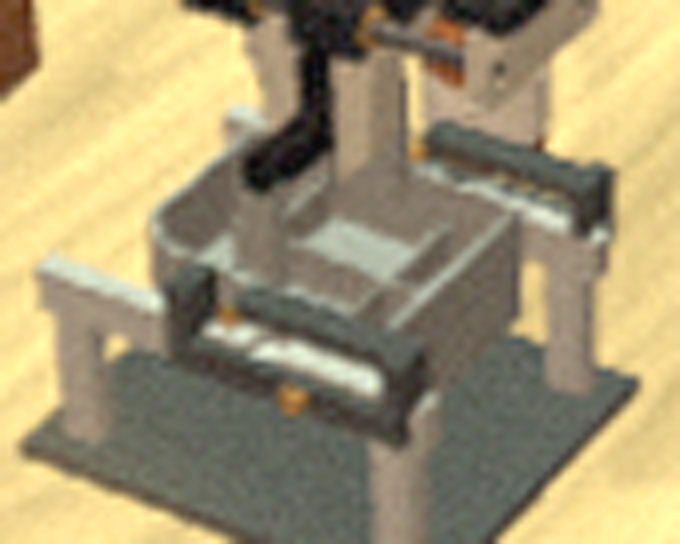

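The pin (crop 230,312) has just entered the gap between the stop (right edge ≈212) and the roof end (≈240). I feel for the stop in small steps.

```bash
python3 -m pendant '[[1,[0,0.03,0],0],[1,[0,0.03,0],0],[1,[0,0.03,0],0],[1,[0,0.02,0],0],[1,[0,0,0],0],[1,[0,0,0],0],[1,[0,0,0],0],[1,[0,0,0],0],[1,[0,0,0],0],[1,[0,0,0],0]]'
python3 - <<'E'
from h import *
need(.55,.181,.125,90)
E
```

```text
time: 10.4
ee_pos: [0.5492, 0.1799, 0.1252]
tcp_rot: [0.707, 0.707, -0.0, 0.0]
contact_force: [-0.3, 0.6, -4.8]
width: 0.0114
grip_force: 50.0
t 10.4 pos [0.5492 0.1799 0.1252] yaw 90.04 tilt [-0.     -0.0001] w 0.0114 grip 50.0 F [-0.3  0.6 -4.8] M [ 0.03 -0.05  0.02]
units [0.04 0.03 0.01] turn 0.0
```

```bash
for i in 1; do python3 -m pendant '[[1,[0,0.02,0],0],[1,[0,0.02,0],0],[1,[0,0.02,0],0],[1,[0,0,0],0],[1,[0,0,0],0],[1,[0,0,0],0],[1,[0,0,0],0],[1,[0,0,0],0],[1,[0,0,0],0],[1,[0,0,0],0]]' | grep -E "pos|contact"; done
python3 -m pendant '[[1,[0,0.02,0],0],[1,[0,0.02,0],0],[1,[0,0.02,0],0],[1,[0,0,0],0],[1,[0,0,0],0],[1,[0,0,0],0],[1,[0,0,0],0],[1,[0,0,0],0],[1,[0,0,0],0],[1,[0,0,0],0]]'|grep -E "pos|contact"
```

```text
ee_pos: [0.551, 0.1799, 0.1252]
contact_force: [0.3, 0.3, -4.7]
ee_pos: [0.5526, 0.1799, 0.125]
contact_force: [-3.5, -0.6, -4.3]
```

Stop touched at TCP x≈0.5525 (3.5 N). I back off 4 mm to the gap centre and rise.

```bash
python3 -m pendant '[[1,[0,-0.07,0],0],[1,[0,-0.07,0],0],[1,[0,0,0],0],[1,[0,0,-0.05],0],[1,[0,0,-0.05],0],[1,[0,0,-0.05],0],[1,[0,0,-0.05],0],[1,[0,0,0],0],[1,[0,0,0],0],[1,[0,0,0],0]]'|grep -E "pos|contact"
```

```text
ee_pos: [0.5486, 0.1799, 0.1311]
contact_force: [1.1, 0.4, -4.5]
```

```bash
python3 -m pendant '[[1,[0,0,-0.06],0],[1,[0,0,-0.06],0],[1,[0,0,-0.06],0],[1,[0,0,-0.1],0],[1,[0,0,-0.15],0],[1,[0,0,-0.2],0],[1,[0,0,-0.3],0],[1,[0,0,-0.3],0],[1,[0,0,-0.3],0],[1,[0,0,-0.3],0]]'|grep -E "pos|contact"
python3 -m pendant '[[1,[0,0,-0.4],0],[1,[0,0,-0.5],0],[1,[0,0,-0.5],0],[1,[0,0,-0.5],0],[1,[0,0,-0.3],0],[1,[0,0,-0.1],0],[1,[0,0,0],0],[1,[0,0,0],0],[1,[0,0,0],0],[1,[0,0,0],0]]'|grep -E "pos|contact"
python3 - <<'E'
from h import *
need(.552,-.196,.25,88.4)
t=optics.grab_frame("top");s=optics.grab_frame("side")
cv2.imwrite("pics/s4.png",s);cv2.imwrite("pics/t4.png",t)
E
```

```text
ee_pos: [0.5487, 0.1799, 0.1871]
contact_force: [0.2, 0.3, -3.9]
ee_pos: [0.5484, 0.1799, 0.2545]
contact_force: [0.8, 1.4, -4.9]
t 15.4 pos [0.5484 0.1799 0.2545] yaw 90.04 tilt [-0.0011 -0.0003] w 0.0117 grip 50.0 F [ 0.8  1.4 -4.9] M [-0.03 -0.09 -0.01]
units [-12.53   0.11   0.15] turn 0.2
```

```bash
python3 -m pendant '[[1,[-0.15,0,0],0.02],[1,[-0.3,0,0],0.02],[1,[-0.45,0,0],0.02],[1,[-0.6,0,0],0.02],[1,[-0.75,0,0],0.02],[1,[-0.75,0.02,0],0.02],[1,[-0.75,0.02,0],0.02],[1,[-0.75,0.02,0],0.02],[1,[-0.75,0.02,0],0.02],[1,[-0.75,0.02,0],0.02]]'|grep -E "pos|contact"
python3 -m pendant '[[1,[-0.75,0,0],0],[1,[-0.75,0,0],0],[1,[-0.75,0,0],0],[1,[-0.75,0,0],0],[1,[-0.75,0,0],0],[1,[-0.75,0,0],0],[1,[-0.7,0,0],0],[1,[-0.55,0,0],0],[1,[-0.4,0,0],0],[1,[-0.25,0,0],0]]'|grep -E "pos|contact"
python3 - <<'E'
from h import *
need(.552,-.196,.20,88.4)
E
```

```text
ee_pos: [0.5487, -0.0022, 0.2553]
contact_force: [0.5, 0.1, -3.8]
ee_pos: [0.5435, -0.1933, 0.2551]
contact_force: [0.3, -0.5, -3.8]
t 17.5 pos [ 0.5435 -0.1933  0.2551] yaw 88.38 tilt [-0.0001 -0.0001] w 0.0115 grip 50.0 F [ 0.3 -0.5 -3.8] M [-0.03 -0.08  0.01]
units [-0.08  0.29  1.84] turn -0.0
```

```bash
python3 -m pendant '[[1,[-0.04,0.15,0.2],0],[1,[-0.04,0.14,0.3],0],[1,[0,0,0.4],0],[1,[0,0,0.4],0],[1,[0,0,0.4],0],[1,[0,0,0.4],0],[1,[0,0,0.3],0],[1,[0,0,0.2],0],[1,[0,0,0.1],0],[1,[0,0,0],0]]'|grep -E "pos|contact"
python3 - <<'E'
from h import *
need(.552,-.196,.172,88.4)
s=optics.grab_frame("side");t=optics.grab_frame("top")
cv2.imwrite("pics/s5.png",s);cv2.imwrite("pics/t5.png",t)
p=ctrl.get_state()["ee_pos"];h=p[2]-.0817-.036
T=[p[0],p[1],np.radians(-1.6),h];B=[.552,-.1964,-.028,0]
it=[(T,bucket,(255,0,0)),(B,stack,(0,0,255))]
a=draw(s,"side",(315,145,62,75),6,it);b=draw(t,"top",(358,150,62,75),6,it)
c=draw(s,"side",(315,145,62,75),6,[]);
cv2.imwrite("pics/c5.png",cv2.resize(np.hstack([c,a,b])[:, :],None,fx=.71,fy=.71,interpolation=cv2.INTER_AREA))
E
```

```text
ee_pos: [0.5524, -0.1947, 0.1739]
contact_force: [-0.9, 0.8, -3.8]
t 18.5 pos [ 0.5524 -0.1947  0.1739] yaw 88.43 tilt [-0.0003  0.0001] w 0.0114 grip 50.0 F [-0.9  0.8 -3.8] M [-0.08 -0.1  -0.01]
units [-0.04 -0.01  0.06] turn 0.0
```

View pics/c5.png

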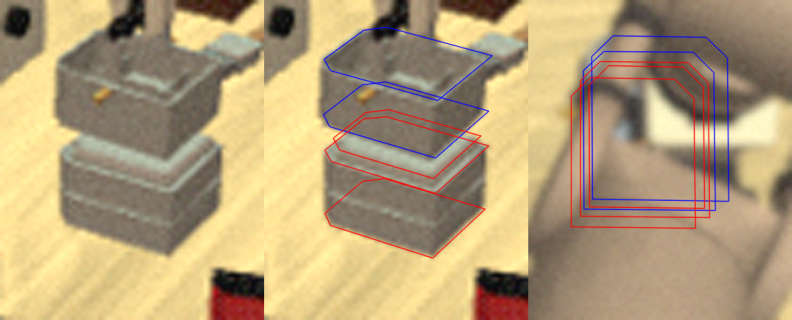

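```bash
cat > fit.py <<'E'
from h import *
from scipy.optimize import minimize
from scipy.ndimage import map_coordinates
def sil(z0,z1): # edges seen by the side camera
    a,b,c=[.041,.045],[-.055,.045],[-.055,-.045]
    return [[b+[z0],c+[z0]],[a+[z0],b+[z0]],[b+[z1],c+[z1]],[a+[z1],b+[z1]],[b+[z0],b+[z1]],[c+[z0],c+[z1]]]
def grad(img,sg):
    g=cv2.GaussianBlur(img,(0,0),sg).astype(float)
    return np.sqrt(sum(np.gradient(g[...,k],axis=i)**2 for k in range(3) for i in(0,1)))
def edgefit(views,p0,z):
    k=np.linspace(.08,.92,40)[:,None];p=np.array(p0,float)
    for sg in(1.2,.8):
        G=[(n,grad(i,sg),np.vstack([np.array(a)*(1-k)+np.array(b)*k for a,b in E])) for n,i,E in views]
        f=lambda q:-sum(map_coordinates(g,proj(n,place([q[0],q[1],q[2],z],L))[:,::-1].T,order=1).mean() for n,g,L in G)
        best=min((minimize(f,p+[dx,dy,da],method="Nelder-Mead",options=dict(initial_simplex=p+[dx,dy,da]+np.vstack([np.zeros(3),np.diag([.002,.002,.02])]),xatol=1e-5)) for dx in(-.003,0,.003) for dy in(-.003,0,.003) for da in(-.02,0,.02)),key=lambda r:r.fun)
        p=best.x
    return p,best.fun
E
python3 - <<'E'
from fit import *
s0=cv2.imread("pics/side0.png");s5=cv2.imread("pics/s5.png");t0=cv2.imread("pics/top0.png")
B=sil(0,.06)
top=[[list(a),list(b)] for a,b in zip(tray(.06)[:-1],tray(.06)[1:])]
print("stack side0",edgefit([("side",s0,B)],[.552,-.1964,-.028],0))
print("stack side5",edgefit([("side",s5,B)],[.552,-.1964,-.028],0))
print("stack top0",edgefit([("top",t0,top)],[.552,-.1964,-.028],0))
h=.1736-.1177
for dz in(-.001,0,.001):
  print("bucket s5",edgefit([("side",s5,sil(.036,.086))],[.552,-.195,-.028],h+dz))
E
```

```text
stack side0 (array([ 0.55161089, -0.19546673, -0.00354906]), np.float64(-26.051620919383474))
stack side5 (array([ 0.55158762, -0.19549423, -0.0035561 ]), np.float64(-26.253108217564602))
stack top0 (array([ 0.55258491, -0.19566653,  0.0047716 ]), np.float64(-12.704648967435583))
bucket s5 (array([ 0.55452414, -0.19370052, -0.0437137 ]), np.float64(-20.62689367249004))
bucket s5 (array([ 0.55385764, -0.19227787, -0.04362438]), np.float64(-20.603171484400743))
bucket s5 (array([ 0.55311169, -0.19062051, -0.04355579]), np.float64(-20.579358864043297))
```

The fits put the stack at yaw ≈0, and the bucket relative to it at about (+2.3, +3.2) mm and −0.04 rad. I correct that and measure again.

```bash
python3 -m pendant '[[1,[-0.05,-0.04,0],-0.1],[1,[-0.05,-0.03,0],-0.1],[1,[0,0,0],-0.05],[1,[0,0,0],0],[1,[0,0,0],0],[1,[0,0,0],0],[1,[0,0,0],0],[1,[0,0,0],0],[1,[0,0,0],0],[1,[0,0,0],0]]'|grep -E "pos|contact"
python3 - <<'E'
from fit import *
need(.552,-.196,.172,90)
s=optics.grab_frame("side");cv2.imwrite("pics/s6.png",s)
z=ctrl.get_state()["ee_pos"][2]
print(edgefit([("side",s,sil(0,.06))],[.552,-.1955,0],0))
print(edgefit([("side",s,sil(.036,.086))],[.552,-.1955,0],z-.1177))
E
```

```text
ee_pos: [0.5503, -0.1976, 0.1741]
contact_force: [0.0, -0.4, -5.1]
t 19.6 pos [ 0.5503 -0.1976  0.1741] yaw 90.44 tilt [-0.     -0.0001] w 0.0118 grip 50.0 F [ 0.  -0.4 -5.1] M [-0.06 -0.13 -0.01]
units [0.05 0.06 0.07] turn 0.05
(array([ 0.55151741, -0.19569843, -0.00636393]), np.float64(-26.19392272943545))
(array([ 0.55196367, -0.19389144,  0.01298726]), np.float64(-20.307400294653938))
```

```bash
python3 -m pendant '[[1,[-0.03,0,0.1],0.05],[1,[0,0,0.1],0],[1,[0,0,0.1],0],[1,[0,0,0.1],0],[1,[0,0,0.1],0],[1,[0,0,0.05],0],[1,[0,0,0.05],0],[1,[0,0,0.03],0],[1,[0,0,0],0],[1,[0,0,0],0]]'|grep -E "pos|contact"
python3 - <<'E'
from fit import *
need(.552,-.196,.1417,90)
s=optics.grab_frame("side");cv2.imwrite("pics/s7.png",s)
print(edgefit([("side",s,sil(0,.06)[:2]+sil(0,.06)[4:])],[.552,-.1955,0],0))
print(edgefit([("side",s,sil(.036,.086))],[.552,-.1955,0],ctrl.get_state()["ee_pos"][2]-.1177))
E
```

```text
ee_pos: [0.5503, -0.1986, 0.1553]
contact_force: [-0.3, -0.3, -4.3]
t 20.65 pos [ 0.5503 -0.1986  0.1553] yaw 90.04 tilt [ 0.0002 -0.0002] w 0.0114 grip 50.0 F [-0.3 -0.3 -4.3] M [ 0.   -0.09  0.  ]
units [0.09 0.06 0.45] turn 0.0
(array([ 0.55245733, -0.19720376, -0.00792823]), np.float64(-32.196161006125024))
(array([ 0.54908616, -0.18846336,  0.02184686]), np.float64(-17.579908885253015))
```

```bash
python3 -m pendant '[[1,[0,0,0.04],0],[1,[0,0,0.04],0],[1,[0,0,0.03],0],[1,[0,0,0.03],0],[1,[0,0,0.02],0],[1,[0,0,0],0],[1,[0,0,0],0],[1,[0,0,0],0],[1,[0,0,0],0],[1,[0,0,0],0]]'|grep -E "pos|contact"
python3 -c "
from h import *
need(.552,-.196,.1417,90)"
```

```text
ee_pos: [0.5503, -0.1985, 0.1505]
contact_force: [0.0, 0.5, -4.8]
t 21.7 pos [ 0.5503 -0.1985  0.1505] yaw 90.04 tilt [ 0.0001 -0.0001] w 0.0115 grip 50.0 F [ 0.   0.5 -4.8] M [-0.02 -0.1  -0.01]
units [0.08 0.06 0.29] turn 0.0
```

```bash
python3 -m pendant '[[1,[0,0,0.03],0],[1,[0,0,0.03],0],[1,[0,0,0.03],0],[1,[0,0,0.03],0],[1,[0,0,0],0],[1,[0,0,0],0],[1,[0,0,0],0],[1,[0,0,0],0],[1,[0,0,0],0],[1,[0,0,0],0]]'|grep -E "pos|contact"
python3 -c "
from h import *
need(.552,-.196,.1417,90)"
```

```text
ee_pos: [0.5503, -0.1985, 0.1469]
contact_force: [-0.8, -0.8, -4.8]
t 22.7 pos [ 0.5503 -0.1985  0.1469] yaw 90.04 tilt [ 0.0001 -0.0001] w 0.0116 grip 50.0 F [-0.8 -0.8 -4.8] M [-0.07 -0.13 -0.02]
units [0.08 0.06 0.17] turn 0.0
```

Underside is at 65 mm, inside the plate's height, with no contact. I lower to the shoulder.

```bash
python3 -m pendant '[[1,[0,0,0.03],0],[1,[0,0,0.03],0],[1,[0,0,0.03],0],[1,[0,0,0.02],0],[1,[0,0,0.02],0],[1,[0,0,0],0],[1,[0,0,0],0],[1,[0,0,0],0],[1,[0,0,0],0],[1,[0,0,0],0]]'|grep -E "pos|contact"
python3 -c "
from h import *
need(.552,-.196,.1417,90)"
```

```text
ee_pos: [0.5508, -0.1986, 0.1434]
contact_force: [2.4, 0.8, 3.6]
t 23.7 pos [ 0.5508 -0.1986  0.1434] yaw 90.04 tilt [ 0.0014 -0.0006] w 0.0113 grip 50.0 F [2.4 0.8 3.6] M [ 0.09 -0.26 -0.02]
units [0.09 0.04 0.06] turn 0.0
```

```bash
python3 -m pendant '[[1,[0,0,0.02],0],[1,[0,0,0],0],[1,[0,0,0],0],[1,[0,0,0],0],[1,[0,0,0],0],[1,[0,0,0],0],[1,[0,0,0],0],[1,[0,0,0],0],[1,[0,0,0],0],[1,[0,0,0],0]]'|grep -E "pos|contact"
python3 - <<'E'
from h import *
need(.552,-.196,.1417,90)
s=optics.grab_frame("side");cv2.imwrite("pics/s8.png",s)
cv2.imwrite("pics/c8.png",draw(s,"side",(318,150,60,70),8,[]))
E
```

```text
ee_pos: [0.5513, -0.1987, 0.1431]
contact_force: [4.2, 2.0, 4.9]
t 24.7 pos [ 0.5513 -0.1987  0.1431] yaw 90.04 tilt [ 0.0027 -0.0009] w 0.0113 grip 50.0 F [4.2 2.  4.9] M [ 0.26 -0.64  0.05]
units [0.09 0.02 0.05] turn 0.0
```

View pics/c8.png

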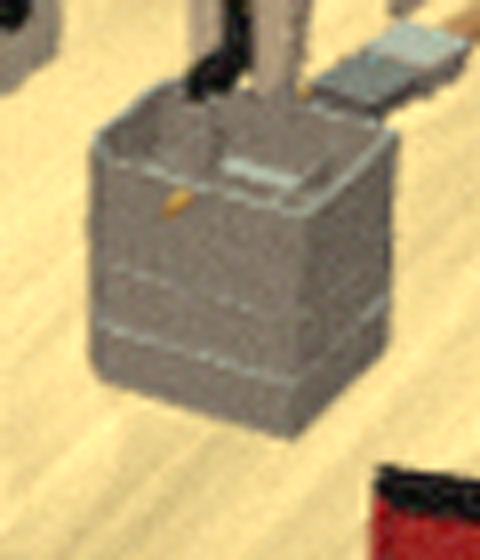

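The bucket looks seated or nearly so; the seam is even. The tool is being pushed toward +x, so I relieve that with a small +x, +y shift and press lightly.

```bash
python3 -m pendant '[[1,[0.01,0.03,-0.01],0],[1,[0.01,0.02,0],0],[1,[0,0,0],0],[1,[0,0,0],0],[1,[0,0,0.01],0],[1,[0,0,0],0],[1,[0,0,0],0],[1,[0,0,0],0],[1,[0,0,0],0],[1,[0,0,0],0]]'|grep -E "pos|contact"
python3 - <<'E'
from h import *
need(.552,-.196,.1417,90)
E
```

```text
ee_pos: [0.552, -0.1984, 0.1427]
contact_force: [2.5, -2.6, 5.6]
t 25.75 pos [ 0.552  -0.1984  0.1427] yaw 90.03 tilt [ 0.0009 -0.001 ] w 0.0114 grip 50.0 F [ 2.5 -2.6  5.6] M [-0.51 -0.32  0.  ]
units [ 0.08 -0.    0.03] turn 0.0
```

```bash
python3 -m pendant '[[1,[-0.02,0.04,0],0],[1,[0,0,0],0],[1,[0,0,0.02],0],[1,[0,0,0],0],[1,[0,0,0.02],0],[1,[0,0,0],0],[1,[0,0,0],0],[1,[0,0,0],0],[1,[0,0,0],0],[1,[0,0,0],0]]'|grep -E "pos|contact"
python3 - <<'E'
from h import *
need(.552,-.196,.1417,90)
E
```

```text
ee_pos: [0.5534, -0.1985, 0.1417]
contact_force: [3.0, -1.1, 6.7]
t 26.75 pos [ 0.5534 -0.1985  0.1417] yaw 90.04 tilt [ 0.0013 -0.0005] w 0.0118 grip 50.0 F [ 3.  -1.1  6.7] M [-0.16 -0.1   0.07]
units [ 0.08 -0.05  0.  ] turn 0.0
```

```bash
python3 -m pendant '[[1,[-0.01,0.04,0],0],[1,[0,0,0],0],[1,[0,0,0.02],0],[1,[0,0,0],0],[1,[0,0,0.02],0],[1,[0,0,0],0],[1,[0,0,0],0],[1,[0,0,0],0],[1,[0,0,0],0],[1,[0,0,0],0]]'|grep -E "pos|contact"
python3 - <<'E'
from fit import *
need(.552,-.196,.1417,90)
s=optics.grab_frame("side");cv2.imwrite("pics/s9.png",s)
for dz in(0,-.002): print(edgefit([("side",s,sil(0,.06)[:2])],[.552,-.1955,0],0))
print(edgefit([("side",s,sil(0,.11)[2:4]+sil(0,.11)[:2])],[.552,-.1955,0],0))
E
```

```text
ee_pos: [0.5535, -0.1986, 0.1417]
contact_force: [-4.4, 0.8, 17.3]
t 27.75 pos [ 0.5535 -0.1986  0.1417] yaw 90.05 tilt [-0.0006 -0.0002] w 0.0116 grip 50.0 F [-4.4  0.8 17.3] M [ 0.07  1.04 -0.06]
units [ 0.09 -0.05  0.  ] turn 0.01
(array([ 0.55291861, -0.19726281, -0.01275429]), np.float64(-40.140676068104185))
(array([ 0.55291861, -0.19726281, -0.01275429]), np.float64(-40.140676068104185))
(array([ 0.55205237, -0.19777974, -0.0147109 ]), np.float64(-25.94060433809948))
```

z now stops hard at 0.1417, exactly the expected seated height. I ease the push, release and rise.

```bash
python3 -m pendant '[[1,[0,-0.02,-0.03],0],[1,[0,0,-0.015],0],[1,[0,0,0],0],[1,[0,0,0],0],[0.6,[0,0,0],0],[0.4,[0,0,0],0],[0.2,[0,0,0],0],[0,[0,0,0],0],[0,[0,0,0],0],[0,[0,0,0],0]]' 10
python3 -m pendant '[[0,[0,0,-0.1],0],[0,[0,0,-0.2],0],[0,[0,0,-0.3],0],[0,[0,0,-0.5],0],[0,[0,0,-0.7],0],[0,[0,0,-0.7],0],[0,[0,0,-0.7],0],[0,[0,0,-0.7],0],[0,[0,0,-0.3],0],[0,[0,0,0],0]]'
python3 -m pendant '[[0,[0.3,-0.7,0],0],[0,[0.3,-0.7,0],0],[0,[0.3,-0.7,0],0],[0,[0.3,-0.7,0],0],[0,[0.6,-0.3,0],0],[0,[0.8,0,0],0],[0,[0.8,0,0],0],[0,[0.8,0,0],0],[0,[0.5,0,0],0],[0,[0,0,0],0]]'
python3 - <<'E'
from h import *
s=optics.grab_frame("side");t=optics.grab_frame("top")
B=[.552,-.196,0,0]
k=[(B,[tray(0),tray(.06),tray(.11)],(0,0,255))]
a=[draw(s,"side",(318,150,60,70),5,x) for x in([],k)]
b=[draw(t,"top",(355,150,62,70),5,x) for x in([],k)]
r=np.hstack([a[0],a[1]]);q=np.hstack(b);w=max(r.shape[1],q.shape[1])
o=np.vstack([np.pad(i,((0,0),(0,w-i.shape[1]),(0,0))) for i in(r,q)])
cv2.imwrite("pics/end.png",cv2.resize(o,None,fx=.85,fy=.85))
E
```

```text
time: 28.8
ee_pos: [0.5535, -0.1988, 0.1411]
tcp_rot: [0.707, 0.707, -0.0, -0.0]
contact_force: [0.2, 0.2, -0.3]
width: 0.0456
grip_force: 0.0
time: 29.8
ee_pos: [0.5541, -0.1991, 0.269]
tcp_rot: [0.707, 0.707, 0.0, 0.002]
contact_force: [-0.0, 0.9, -0.5]
width: 0.0458
grip_force: 0.0
time: 30.8
ee_pos: [0.4598, -0.0562, 0.2664]
tcp_rot: [0.706, 0.708, -0.0, -0.001]
contact_force: [1.0, -0.1, -0.6]
width: 0.046
grip_force: 0.0
```

View pics/end.png

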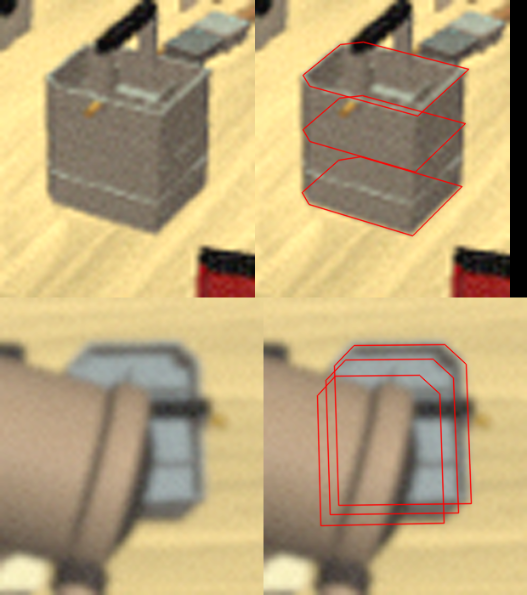

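The side view shows the bucket level and flush on the stack with no gap at the shoulder. The cut corners match in the top view, and the gripper is clear.

```bash
python3 -c "
from plant import hand_in
print(hand_in())"
```

```text
the job is handed in; nothing more can be done
None
```

The bucket is off its stand and released level on the tray stack, with the skirt stopping at the expected seated height and the cut corners matching; I handed the job in at about 31 s of the 51 s, and no verdict was returned.

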